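# Slide the tart tin sled under the filling head

## Task

Slide the sled with the tart tin into the filling station's lane, nose first, and push it on under the head until the spring catch has ridden over the nose and clicked down into the notch; then let go and leave it latched. The place of the back stop is not known, so find it by feel and be gentle: do not ram or wedge the sled in the station, do not knock the station with the gripper, and leave the other things on the counter alone.

Things in the scene. Friction and masses are not known exactly. Their poses are not given: they have to be found in the camera images.
- sled: Flat aluminium sled, 0.5 to 0.85 kg, loose on the counter: plate 255 long, 96 wide, 6 thick, a dark round tart tin fixed on it (80 dia at the rim, rim 32 above the counter). Origin on the underside below the tin's centre; +x to the nose, z up. Nose edge at x=+90, rear edge at x=-165, wooden handle at x=-150, cam ridge on the nose.
- sled_handle (a point): Middle of the sled's handle, 41 above the counter, at sled x=-150, y=0. Upright wooden block 16 (sled x) by 40 (sled y), from 6 to 56 above the counter, gripped from above either way. Axes as the sled's.
- sled_notch (a point): Centre of the notch's floor in the cam on the sled's nose, at sled x=+59, y=0, z=12. Cam 30 wide: from the nose edge it rises 30 degrees from z=6 to z=17 at x=+69, flat crest x=+69 to +66, square notch x=+66 to +52 with floor z=12, then a block 17 high from x=+52 to +43. Axes as the sled's.
- station: Filling station fixed to the counter, white head on a steel bridge. Origin on the counter under the head's centre; +x is the push direction along the lane, z up. Bridge from x=-40 to +40, 175 wide, underside 36 high (4 above the tin); with the head 200 high, so the gripper must stay before x=-40. The sled slides on the counter.
- station_mouth (a point): On the counter at station x=-90, y=0, where the straight lane begins; axes as the station's. Two guide rails 14 high run from here to station x=+80, inner faces at y=+-49.5 (1.5 clearance each side of the sled). Before them the rails flare outwards about 23 degrees, mouth starting at station x=-130.
- station_home (a point): On the counter at station x=+90, y=0: nominal place of the steel back stop's face (stop 22 high). The last shift clamped the real stop up to 15 nearer or farther: this point does not show it. With the nose on the stop the sled's origin lies at station x=-15 to +15, y=0, axes parallel. More than 25 N between sled and station is too much.
- catch (a joint): Lift (m) of the spring catch: upright pin with a black knob on top and an 8 dia foot, 29 before the real stop face. 0 = free, foot 8 above the counter; 0.009 = on the sled's crest; 0.004 = in the notch, latched. Spring 2 N free, 3 N on the crest: the push grows by 5 to 12 N on the cam, eases at the click; the rigid stop comes 3 to 7 mm later and need not be touched.
- bowl: Bystander: steel bowl, 120 dia, 60 high, origin under its centre.
- spatula: Bystander: spatula lying on the counter, origin under its middle, handle to its -x.
- jar: Bystander: amber glass jar, 66 dia, 90 high, origin under its centre.

How it is judged (in metres and radians):
On the way, in this order (a step that is already met when the one before it is completed fails the run):
1. the nose of the sled is inside the rails, straight in the lane (x of sled in the frame of station above -0.15 m and y of sled in the frame of station between -0.005 and 0.005 m and angle between the x axis of sled and the x axis of station, either way round below 0.06 rad), for 0.1 s.
2. the catch rides up on the nose of the sled (value of joint catch above 0.0075 m and x of sled in the frame of station above -0.035 m).
At the end, for the whole second after the job is handed in: After riding over the crest, the catch rests in the sled's notch (lift 2.5 to 6 mm); the sled lies flat (tilt under 0.04 rad) and still (under 10 mm/s) in the lane under the head, its origin at station x between -25 and +20 mm and within 5 mm of the lane's middle (value of joint catch between 0.0025 and 0.006 m and x of sled in the frame of station between -0.025 and 0.02 m and y of sled in the frame of station between -0.005 and 0.005 m and angle between sled's own z axis and vertical below 0.04 rad and linear speed of sled below 0.01 m/s); the robot touches nothing.
It fails at once if the sled is rammed or wedged against the station with more than 25 N (contact force between sled and station above 25 N).
It fails at once if the robot knocks the station with more than 5 N (contact force between any of the arm, the fingers and station above 5 N).
It fails at once if a bystander is shifted by more than 15 mm (distance of any of bowl, spatula, jar from where it was at the start of the episode above 0.015 m).
It also fails if it takes over 67 s, if anything falls off the work surface, if the arm or the gripper's body presses on something with over 40 N, if the wrist force passes 120 N, or if a joint passes its speed limit or range.

## Robot

A 6-joint arm with a two-finger parallel gripper is mounted at the origin on the work surface. World frame = base frame: x ahead of the robot, y to its left, z up, the work surface at z = 0. Lengths are in mm, angles in rad, forces in N, time in s.
With the tool pointing down it reaches from about 300 to 875 mm from the base axis. Payload 4.2 kg.
Tool frame: the origin (TCP) lies on the centre line of the jaws, within the pads' length; the fingertips stand 25 mm ahead of it and the grasp point (between the pads) lies 6 mm ahead of it; z points along the fingers, y is the line along which they close (so a half turn about z gives the same grasp; the last joint's range is limited). The gripper opens to 85 mm and grips with 20 to 120 N. Pads are 22 mm wide; open, the fingers measure 114 mm over their backs; the gripper's body (76 mm by 85 mm) begins 54 mm behind the grasp point. The pads swing forward as they close: fully open they stand 13 mm farther back than shut.
Start: joints at [1.287, 0.32, 1.565, -0, 1.257, -0.02], TCP at [149.932, 555.121, 256.338] pointing down, gripper open.
Joint ranges: [-3.11, 3.11], [-0.84, 2.01], [0.21, 2.61], [-1.34, 4.49], [0.05, 2.63], [-2.56, 2.56]. Speed limits (rad/s): [2.57, 2.57, 3.14, 3.14, 3.14, 3.14].

## Interface

Orientations are given as a unit quaternion [x, y, z, w].
In Python, from workcell import r gives the robot as it stands. The module is installed in compiled form; this text tells all that it offers.
- The arm moves only by the tool play_rows, never from a script. Its arguments are lists of equal length, an entry for each row: "jaw": the opening, from -1 (shut) to 1 (fully open); "delta_pos": the shift along the tool's x, y, z in mm, a list of three; "dr": the turn, a rotation vector about the tool's x, y, z in degrees, a list of three. A call has 1 to 5 rows; each row shifts and turns the commanded pose from where the row before left it, along the tool's axes as they then stand; what a row does not reach is not made up. A row lasts 1/8 s, in which the tool goes at most 62.5 mm and 10.7 degrees, less where a joint would pass 70% of its speed; a pose out of reach is approached as far as the arm can. A call is refused whole if a number of a shift passes 62.5 or a number of a turn 10.7, either way. A call with a gripper value outside its range is refused whole. The fingers move at their own pace and stop on an object; the grip force is fixed at half the most. Time passes only in rows, so rows that do not move let the fingers close. It gives the time, the measured TCP pose, the force, the opening and the grip force at its end, in the units of the state.
- r.sense(): the state, without advancing time (a new reading comes with each control period).
- r.read_camera(name): name is "scene" or "top" or "wrist"; returns the picture (384x512x3 uint8, red, green, blue); there is no depth.
- r.camera_model(name): a dict with "fx", "fy", "cx", "cy" (pixels), "k1" (the pictures are not rectified: a ray, as slopes to the right and down, at radius r is drawn at 1 + k1 r^2 times it, then the intrinsics apply), "extrinsics" (4x4, takes a point from world to camera coordinates). Camera axes: x right, y down, z forward; pixel columns grow to the right and rows downward; lengths in mm; the calibration is good to about 2 mm. A picture is of the moment at which its call begins: read the wrist's pose just before it. camera_model takes no time and is no camera call; for the wrist camera it gives the pose at the moment of the call.
- r.sign_off(): hands the job in; it is judged then, once.
Trained networks look in the newest picture that a camera, given by its name, has taken for a name from the list of things; names that differ only in an ending like _2 or _b are one class to them, and where a whole thing is asked for, a point or a joint stands for the part that bears it (a point fixed in the world has none). Each returns a list of dicts, best first, with "conf" (0 to 1); they miss things now and then, are a little off and sometimes report something else, mostly with a low value. They report only what shows in the picture. A call takes as long as a camera call.
- r.search_frame(camera, query): "position" ([column, row] in pixels, amid what is visible of it).
The state is a dict: "clock": time; "q": joint angles; "joint_velocities": joint speeds; "tau": joint torques, N m; "ee_pos": TCP position; "ee_rot": TCP orientation; "contact_force": force on the tool from outside, world axes, zero at the start; "wrist_torque": the same for the moment, N m; "gripper_width": finger opening in mm; "finger_force": force on a finger pad.
Only numpy, scipy, OpenCV 4.12 (cv2) and the standard library are available. Lean on these libraries where they do the work, as an engineer would, in place of code of your own. Each camera call takes 0.05 s, during which the arm holds its last target. There are 200 camera calls.

## Working session

There is one attempt and no reset: what is moved stays moved. The work goes in short steps, Python scripts to look and compute and a tool call to move; the robot and the scene stay as the last step left them, time stands still between calls to the robot, and variables do not carry over. Pictures are saved under pics/ and viewed, at most 10 in all, crops included, and the job is handed in when it is done.

Besides the shell and the picture viewer there is one more tool, called as name(argument=value, ...), one argument or row to a line, values as JSON. play_rows: Moves the arm, as the interface text tells. Its arguments: {"type":"object","properties":{"jaw":{"type":"array"},"delta_pos":{"type":"array"},"dr":{"type":"array"}},"required":["jaw","delta_pos","dr"]}

```bash
mkdir -p pics; cat > h.py <<'E'
import numpy as np, cv2
from scipy.spatial.transform import Rotation as R
from workcell import r
def save(cam,n):
    im=r.read_camera(cam); cv2.imwrite(f'pics/{n}.png',im[:,:,::-1]); return im
def ray(cam,px,z,m=None):
    m=m or r.camera_model(cam); E=np.array(m['extrinsics'])
    d=np.array([(px[0]-m['cx'])/m['fx'],(px[1]-m['cy'])/m['fy']]); u=d.copy()
    for _ in range(20): u=d/(1+m['k1']*(u@u))
    Rm,t=E[:3,:3],E[:3,3]; o=-Rm.T@t; v=Rm.T@np.array([u[0],u[1],1])
    return o+v*(z-o[2])/v[2]
def proj(cam,p,m=None):
    m=m or r.camera_model(cam); E=np.array(m['extrinsics'])
    c=E[:3,:3]@np.array(p,float)+E[:3,3]; u=c[:2]/c[2]; u=u*(1+m['k1']*(u@u))
    return np.array([m['fx']*u[0]+m['cx'],m['fy']*u[1]+m['cy']])
E
python3 - <<'E'
from h import *
a=save('top','top1'); b=save('scene','scene1')
s=r.sense(); print(s['ee_pos'],s['ee_rot'],s['contact_force'],s['clock'])
for c in ['top','scene']:
    for q in ['sled','sled_handle','sled_notch','station','catch','bowl','spatula','jar']:
        o=r.search_frame(c,q)[:2]
        print(c,q,[(np.round(x['position']),round(x['conf'],2),np.round(ray(c,x['position'],30)[:2])) for x in o])
E
```

```text
[149.83328101 554.73918753 255.58234312] [ 1.31545984e-01  9.91309764e-01 -7.69225583e-04 -1.19269364e-04] [ 0.97402245 -0.17082479  1.08447774] 0.1
top sled [(array([216., 193.]), 0.84, array([534.,  88.])), (array([289.,  98.]), 0.54, array([777., -91.]))]
top sled_handle [(array([216., 195.]), 0.81, array([527.,  89.])), (array([345., 184.]), 0.58, array([ 560., -229.]))]
top sled_notch [(array([216., 194.]), 0.64, array([530.,  89.]))]
top station [(array([347., 188.]), 0.88, array([ 551., -234.]))]
top catch []
top bowl [(array([287.,  98.]), 0.6, array([775., -84.]))]
top spatula []
top jar [(array([342., 108.]), 0.8, array([ 752., -225.]))]
scene sled [(array([285., 192.]), 0.75, array([548.,  62.]))]
scene sled_handle [(array([286., 194.]), 0.83, array([555.,  59.]))]
scene sled_notch [(array([291., 194.]), 0.7, array([565.,  66.]))]
scene station [(array([201., 242.]), 0.6, array([ 531., -201.]))]
scene catch [(array([179., 268.]), 0.59, array([ 555., -279.])), (array([199., 246.]), 0.23, array([ 537., -211.]))]
scene bowl [(array([318., 266.]), 0.68, array([758., -74.]))]
scene spatula [(array([124., 222.]), 0.7, array([ 349., -287.]))]
scene jar [(array([266., 300.]), 0.97, array([ 738., -210.]))]
```

View pics/top1.png

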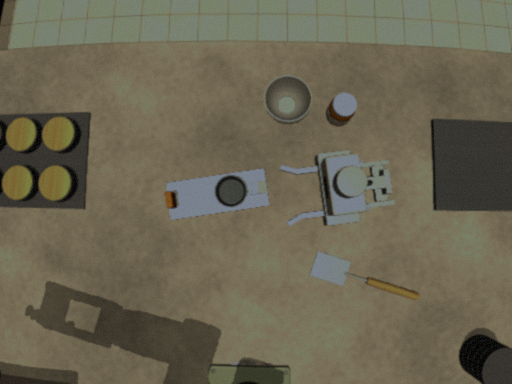

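View pics/scene1.png

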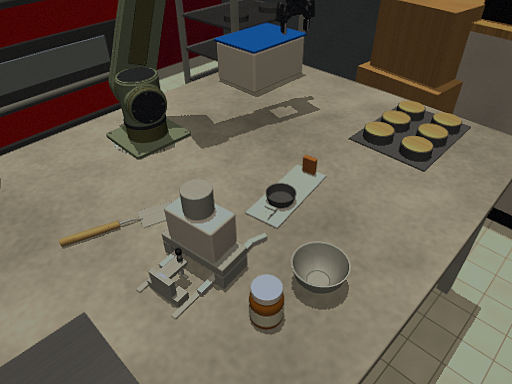

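The top picture shows the sled with its handle at about (171,200), its nose edge at about (266,182) and the tin at (231,191). The station head is at (351,181), with the mouth flares at (283,168) and (292,221). The bowl is at (288,99), the jar at (342,108) and the spatula at (330,268). Next I'll enlarge the sled and station.

```bash
python3 - <<'E'
import cv2
im=cv2.imread('pics/top1.png')
a=cv2.resize(im[150:240,155:285],None,fx=6,fy=6,interpolation=cv2.INTER_CUBIC); cv2.imwrite('pics/c1.png',a)
b=cv2.resize(im[145:235,275:405],None,fx=6,fy=6,interpolation=cv2.INTER_CUBIC); cv2.imwrite('pics/c2.png',b)
E
```

```text
(no output)
```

View pics/c1.png

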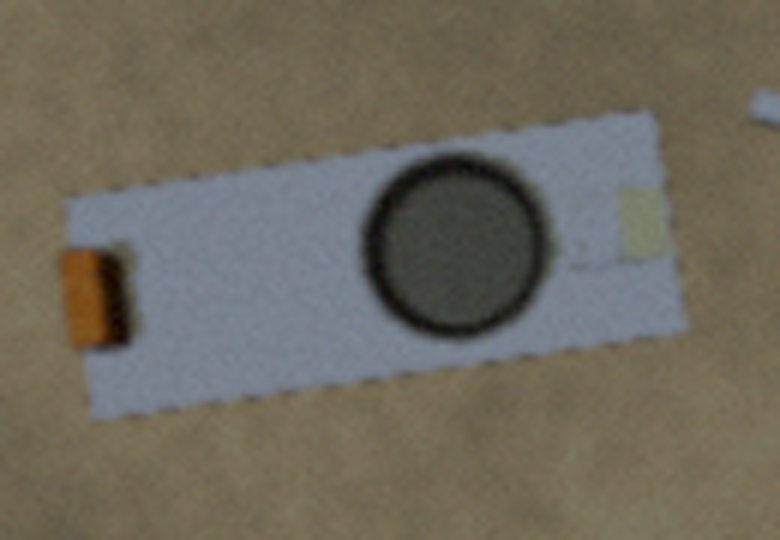

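View pics/c2.png

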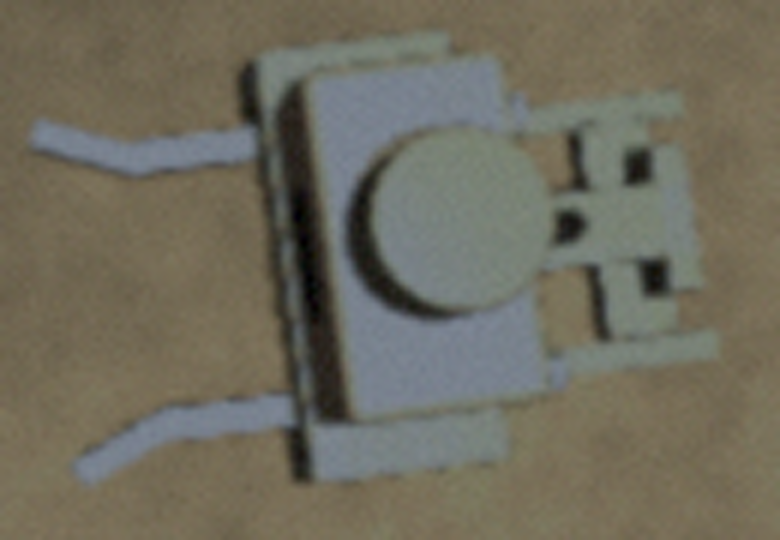

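The first crop shows the sled plate corners at crop (66,200), (94,418), (655,110) and (687,330). The second shows the inner rail edges: the upper one runs (138,174) to (255,158) to (685,116), and the lower one (168,408) to (290,395) to (716,333).

```bash
python3 - <<'E'
from h import *
from scipy.optimize import least_squares
m=r.camera_model('top')
def fit(pts,mod,off,x0):
    uv=[(np.array(p)+.5)/6-.5+off for p in pts]
    def pose(q,p): c,s=np.cos(q[2]),np.sin(q[2]); return [q[0]+c*p[0]-s*p[1],q[1]+s*p[0]+c*p[1],p[2]]
    def f(q): return np.concatenate([(proj('top',pose(q,p),m)-u)*[1 if not np.isnan(w[0]) else 0,1] for p,u,w in zip(mod,uv,mod)])
    o=least_squares(f,x0,loss='soft_l1'); print(np.round(o.x,3),np.degrees(o.x[2]).round(2),'res px',np.round(o.fun,2) if 0 else np.round(f(o.x),2)); return o.x
S=fit([(66,200),(94,418),(655,110),(687,330)],[(-165,48,6),(-165,-48,6),(90,48,6),(90,-48,6)],np.array([155,150]),[530,60,-1.5])
T=fit([(138,174),(168,408),(685,116),(716,333)],[(-90,49.5,14),(-90,-49.5,14),(80,49.5,14),(80,-49.5,14)],np.array([275,145]),[550,-230,-1.5])
# intermediate line check
for p in [(255,158),(290,395)]:
    w=ray('top',(np.array(p)+.5)/6-.5+[275,145],14,m); d=w[:2]-T[:2]; c,s=np.cos(T[2]),np.sin(T[2]); print(c*d[0]+s*d[1],-s*d[0]+c*d[1])
d=S[:2]-T[:2];c,s=np.cos(T[2]),np.sin(T[2]); print('sled in station',c*d[0]+s*d[1],-s*d[0]+c*d[1])
print('handle',S[:2]-150*np.array([np.cos(S[2]),np.sin(S[2])]))
Rm=R.from_quat(r.sense()['ee_rot']).as_matrix(); print(Rm.round(3))
E
```

```text
[539.535  52.618  -1.408] -80.69 res px [-0.27 -0.42 -0.13  0.43  0.04 -0.36  0.36  0.34]
[ 552.972 -220.414   -1.401] -80.27 res px [  3.83  -0.09   5.29  -0.18 -21.58  -0.68 -19.85   1.63]
-49.83500494677286 49.8059219101045
-51.946259251243085 -50.52870797163705
sled in station -271.3740650631594 32.91472232140383
handle [515.26106113 200.64115582]
[[-0.965  0.261  0.   ]
 [ 0.261  0.965  0.   ]
 [ 0.     0.    -1.   ]]
```

```bash
python3 - <<'E'
from h import *
from scipy.optimize import least_squares
m=r.camera_model('top'); off=np.array([275,145])
pts=[(138,174),(168,408),(255,158),(290,395),(685,116),(716,333)]
W=np.array([ray('top',(np.array(p)+.5)/6-.5+off,14,m)[:2] for p in pts])
sg=[1,-1]*3
def loc(q): c,s=np.cos(q[2]),np.sin(q[2]); d=W-q[:2]; return np.c_[d@[c,s],d@[-s,c]]
def f(q):
    l=loc(q); return np.r_[l[:,1]-49.5*np.array(sg),l[:2,0]+90]
o=least_squares(f,[550,-230,-1.4]); q=o.x; print(q.round(3),np.degrees(q[2]).round(2)); print(loc(q).round(1))
u=np.array([np.cos(q[2]),np.sin(q[2])]);n=np.array([-u[1],u[0]])
S=np.array([539.535,52.618]); print('sled in st',(S-q[:2])@u,(S-q[:2])@n)
E
```

```text
[ 549.244 -209.463   -1.437] -82.36
[[-90.   49.3]
 [-90.  -49.4]
 [-40.3  50.2]
 [-38.7 -50.2]
 [145.   46.5]
 [144.7 -46.5]]
sled in st -261.0467971218095 25.20978789134112
```

play_rows(
  jaw=[1,1,1,1,1],
  delta_pos=[
    [-40,-22,10],
    [-44,-25,12],
    [-44,-25,12],
    [-44,-25,12],
    [-44,-25,12],
  ],
  dr=[
    [0,0,0],
    [0,0,0],
    [0,0,0],
    [0,0,0],
    [0,0,0],
  ],
)

```text
clock: 1.52
ee_pos: [327.7, 379.9, 198.2]
ee_rot: [0.131, 0.991, 0.0, 0.0]
contact_force: [-0.1, 0.2, -0.8]
gripper_width: 85.6
finger_force: 0.0
```

play_rows(
  jaw=[1,1,1,1,1],
  delta_pos=[
    [-44,-25,12],
    [-44,-25,12],
    [-44,-25,12],
    [-44,-25,12],
    [-44,-25,12],
  ],
  dr=[
    [0,0,0],
    [0,0,0],
    [0,0,0],
    [0,0,0],
    [0,0,0],
  ],
)

```text
clock: 2.15
ee_pos: [507.7, 201.7, 138.1]
ee_rot: [0.132, 0.991, 0.0, 0.0]
contact_force: [0.2, 1.1, 0.4]
gripper_width: 85.3
finger_force: 0.0
```

play_rows(
  jaw=[1,1,1,1],
  delta_pos=[
    [0,0,0],
    [0,0,0],
    [0,0,0],
    [0,0,0],
  ],
  dr=[
    [0,0,-8.1],
    [0,0,-8.1],
    [0,0,-8.2],
    [0,0,0],
  ],
)

```text
clock: 2.65
ee_pos: [506.6, 203.0, 138.3]
ee_rot: [-0.08, 0.997, 0.0, 0.0]
contact_force: [0.0, -0.4, 0.0]
gripper_width: 85.6
finger_force: 0.0
```

```bash
cat > look.py <<'E'
from h import *
import sys
s=r.sense(); M=R.from_quat(s['ee_rot']).as_matrix(); print(s['clock'],s['ee_pos'].round(1),M[:,1].round(3),s['contact_force'].round(1),np.round(s['q'],2))
save('wrist',sys.argv[1]); m=r.camera_model('wrist')
for q,z in [('sled_handle',56),('sled',6),('sled_notch',17),('station',14)]:
    for x in r.search_frame('wrist',q)[:2]: print(q,np.round(x['position']),round(x['conf'],2),ray('wrist',x['position'],z,m).round(1))
np.save(sys.argv[1]+'.npy',m,allow_pickle=True)
E
python3 look.py w1
```

```text
2.65 [506.6 203.  138.3] [-0.16   0.987  0.   ] [ 0.  -0.4  0. ] [ 0.36  0.38  1.8   0.    0.96 -1.37]
sled_handle [132. 195.] 0.89 [512.7 116.   56. ]
sled [134. 194.] 0.76 [530.4  98.9   6. ]
sled_notch [134. 193.] 0.56 [525.1 102.9  17. ]
```

View pics/w1.png

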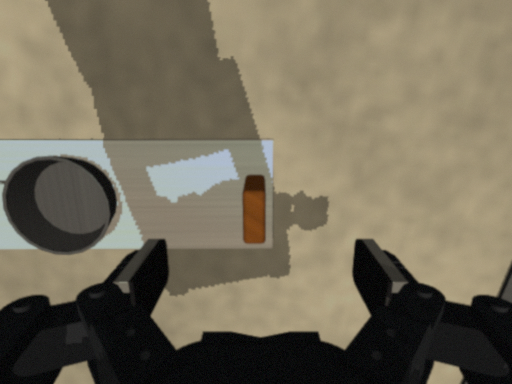

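The wrist picture shows the handle clear between the finger lines. The rear plate corners are at (273,139) and (273,249), and the plate edges are level in the picture, so the tool is square to the sled.

```bash
python3 - <<'E'
from h import *
m=np.load('w1.npy',allow_pickle=True).item()
a=ray('w',(273.5,139),6,m);b=ray('w',(273.5,249),6,m);print(a,b,np.linalg.norm(a-b))
n=(a-b)[:2]/np.linalg.norm((a-b)[:2]); u=np.array([n[1],-n[0]]); print('yaw',np.degrees(np.arctan2(u[1],u[0])))
h=(a+b)[:2]/2+15*u; print('handle',h,'origin',h+150*u)
print('edges yaw', [np.degrees(np.arctan2(*(ray('w',(0,v2),6,m)-ray('w',(270,v),6,m))[1::-1])) for v,v2 in [(139.5,140),(249,248.5)]])
print([ray('w',p,56,m)[:2] for p in [(244,190),(265,190),(265,243),(244,243)]])
d=np.r_[h-r.sense()['ee_pos'][:2],0]; print(R.from_quat(r.sense()['ee_rot']).as_matrix().T@d)
E
```

```text
[466.17017928 206.24617295   6.        ] [561.63077248 222.82674999   6.        ] 96.88983635704584
yaw 99.85341770495624
handle [511.33355385 229.31519319] origin [485.66433353 377.1025104 ]
edges yaw [np.float64(-80.60034409897777), np.float64(-81.08734219664933)]
[array([496.99959924, 189.48715685]), array([494.75537978, 203.36899902]), array([533.11083673, 209.73308471]), array([535.46855566, 195.1437952 ])]
[-9.04173733e+00  2.51350521e+01  3.76271810e-03]
```

play_rows(
  jaw=[1,1,1,1,1],
  delta_pos=[
    [-8.5,-4.7,10],
    [0,0,30],
    [0,0,30],
    [0,0,21],
    [0,0,0],
  ],
  dr=[
    [0,0,0],
    [0,0,0],
    [0,0,0],
    [0,0,0],
    [0,0,0],
  ],
)

```text
clock: 3.52
ee_pos: [514.8, 199.1, 45.3]
ee_rot: [-0.081, 0.997, -0.001, -0.002]
contact_force: [0.6, -0.0, 1.2]
gripper_width: 85.5
finger_force: 0.0
```

play_rows(
  jaw=[-1,-1,-1,-1,-1],
  delta_pos=[
    [0,0,0],
    [0,0,0],
    [0,0,0],
    [0,0,0],
    [0,0,0],
  ],
  dr=[
    [0,0,0],
    [0,0,0],
    [0,0,0],
    [0,0,0],
    [0,0,0],
  ],
)

```text
clock: 4.15
ee_pos: [515.9, 200.0, 48.0]
ee_rot: [-0.081, 0.997, 0.0, 0.001]
contact_force: [0.2, 1.2, 3.9]
gripper_width: 15.4
finger_force: 59.6
```

```bash
python3 look.py w2
```

```text
4.15 [515.9 200.   48. ] [-0.161  0.987  0.001] [0.2 1.2 3.9] [ 0.35  0.5   1.88  0.    0.76 -1.38]
sled_handle [133. 216.] 0.8 [496.1 147.5  56. ]
sled [130. 217.] 0.62 [519.4 127.6   6. ]
sled_notch [130. 213.] 0.64 [512.4 131.7  17. ]
```

View pics/w2.png

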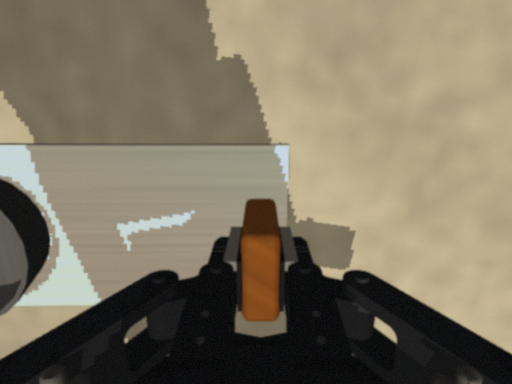

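The handle is gripped at 15.4 mm opening, with the pads at (240,260) and (287,260). Next I'll line the sled up in front of the mouth.

play_rows(
  jaw=[-1,-1,-1,-1,-1],
  delta_pos=[
    [7,-8,0],
    [8,-8,0],
    [7,-8.7,0],
    [0,0,0],
    [0,0,0],
  ],
  dr=[
    [0,0,0.6],
    [0,0,0.5],
    [0,0,0.5],
    [0,0,0],
    [0,0,0],
  ],
)

```text
clock: 5.03
ee_pos: [498.4, 171.5, 48.0]
ee_rot: [-0.067, 0.998, -0.0, 0.001]
contact_force: [2.0, -3.4, 6.7]
gripper_width: 15.3
finger_force: 60.3
```

```bash
python3 - <<'E'
from h import *
s=r.sense();print(s['ee_pos'],R.from_quat(s['ee_rot']).as_matrix()[:,1],s['contact_force'],s['gripper_width'])
im=save('top','top2')[:,:,::-1]
cv2.imwrite('pics/c3.png',cv2.resize(im[145:245,165:325],None,fx=5,fy=5,interpolation=cv2.INTER_CUBIC))
E
```

```text
[498.40713406 171.49497504  47.99184003] [-1.34468725e-01  9.90917460e-01 -8.65299984e-04] [ 2.0361183  -3.43934778  6.69141942] 15.328026924069489
```

View pics/c3.png

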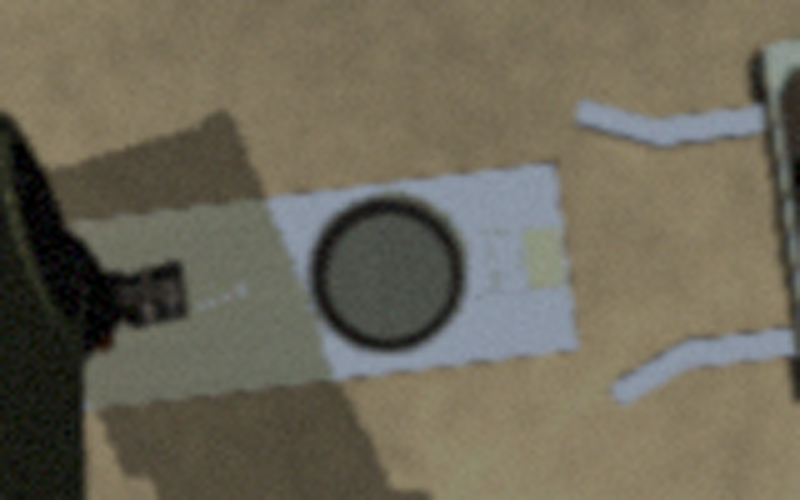

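```bash
cat > edges.py <<'E'
from h import *
def line(im,c0,c1,ra,rb,z,sign,m):
    "subpixel edge along columns between lines ra->rb (row at c0, row at c1); sign + = brighter below"
    P=[]
    for c in range(c0,c1+1):
        mid=ra+(rb-ra)*(c-c0)/(c1-c0); k=int(round(mid)); rows=np.arange(k-3,k+4)
        g=np.gradient(im[:,c])[rows]*sign; g=np.clip(g,0,None)
        j=rows[np.argmax(g)]; rr=np.arange(j-1,j+2); w=np.clip(np.gradient(im[:,c])[rr]*sign,0,None)
        P.append(ray('top',(c,(rr*w).sum()/w.sum()),z,m)[:2])
    P=np.array(P); v=cv2.fitLine(P.astype(np.float32),cv2.DIST_HUBER,0,.01,.01).ravel()
    if v[1]>0: v[:2]*=-1
    return v
def run(name,sl,rl):
    im=cv2.imread(f'pics/{name}.png').astype(float).sum(2); m=r.camera_model('top')
    out=[]
    for L in (sl,rl):
        a,b=[line(im,*l,m) for l in L]; d=(a[:2]+b[:2]); d/=np.linalg.norm(d); n=np.array([-d[1],d[0]])
        print('yaws',np.degrees([np.arctan2(v[1],v[0]) for v in (a,b)]).round(2),'width',(a[2:]-b[2:])@n)
        out.append((d,n,(a[2:]+b[2:])/2))
    (d,n,p),(D,N,Q)=out
    return out
E
python3 - <<'E'
from edges import *
f=lambda x,y:((x+.5)/5-.5+165,(y+.5)/5-.5+145)
o=run('top2',[(222,272,145+197/5,145+165/5,6,1),(236,276,145+377/5,145+352/5,6,-1)],
 [(299,315,145+145/5,145+132/5,14,-1),(305,320,145+341/5,145+331/5,14,1)])
(d,n,p),(D,N,Q)=o
print(np.degrees(np.arctan2(d[1],d[0])),np.degrees(np.arctan2(D[1],D[0])))
# nose
a=[ray('top',f(*x),6)[:2] for x in [(557,163),(578,348)]]; nose=sum(a)/2; org=nose-90*d
b=[ray('top',f(*x),14)[:2] for x in [(660,145),(686,341)]]; mouth=sum(b)/2
print('nose',nose,'org',org,'mouth',mouth)
for dd in [d,np.array([np.cos(np.radians(-82.36)),np.sin(np.radians(-82.36))])]:
  nn=np.array([-dd[1],dd[0]])
  print('sled axis offset at nose rel. rail mid',(p-Q)@nn, (nose-mouth)@nn,(nose-mouth)@dd, 'old station',(p-[549.244,-209.463])@nn)
E
```

```text
yaws [-82.29 -82.32] width 94.473755
yaws [-82.44 -81.03] width 101.37109
-82.306305 -81.73734
nose [530.47306261 -65.50915954] org [518.42412195  23.68065979] mouth [ 536.94769749 -118.04850232]
sled axis offset at nose rel. rail mid 0.40066338 0.6174655349258431 -52.933187476076576 old station 0.7794684763224005
sled axis offset at nose rel. rail mid 0.2610695007899533 0.5678599739226077 -52.93374133625564 old station 0.5802951078839635
```

The sled and lane agree to about 0.5 mm and 0.3°. I'll slide it in.

play_rows(
  jaw=[-1,-1,-1,-1,-1],
  delta_pos=[
    [0.4,-10,0],
    [0,-10,0],
    [0,-10,0],
    [0,-10,0],
    [0,-8,0],
  ],
  dr=[
    [0,0,0],
    [0,0,0],
    [0,0,0],
    [0,0,0],
    [0,0,0],
  ],
)

```text
clock: 5.7
ee_pos: [504.1, 125.7, 48.0]
ee_rot: [-0.066, 0.998, 0.001, 0.001]
contact_force: [-0.8, 7.5, 7.4]
gripper_width: 15.0
finger_force: 60.2
```

play_rows(
  jaw=[-1,-1,-1,-1,-1],
  delta_pos=[
    [0,-3,0],
    [0,-4,0],
    [0,-4,0],
    [0,-4,0],
    [0,-4,0],
  ],
  dr=[
    [0,0,0],
    [0,0,0],
    [0,0,0],
    [0,0,0],
    [0,0,0],
  ],
)

```text
clock: 6.32
ee_pos: [506.5, 107.2, 48.0]
ee_rot: [-0.066, 0.998, 0.001, 0.001]
contact_force: [-1.1, 8.4, 7.1]
gripper_width: 15.0
finger_force: 60.2
```

play_rows(
  jaw=[-1,-1,-1,-1,-1],
  delta_pos=[
    [0,-4,-0.4],
    [0,-4,0],
    [0,-5,0],
    [0,-5,0],
    [0,-5,0],
  ],
  dr=[
    [0,0,0],
    [0,0,0],
    [0,0,0],
    [0,0,0],
    [0,0,0],
  ],
)

```text
clock: 6.95
ee_pos: [509.3, 84.0, 48.0]
ee_rot: [-0.067, 0.998, 0.001, 0.0]
contact_force: [-0.4, 7.7, 5.6]
gripper_width: 15.3
finger_force: 59.9
```

play_rows(
  jaw=[-1,-1,-1,-1,-1],
  delta_pos=[
    [0,-5,0],
    [0,-5,0],
    [0,-5,0],
    [0,-5,0],
    [0,-5,0],
  ],
  dr=[
    [0,0,0],
    [0,0,0],
    [0,0,0],
    [0,0,0],
    [0,0,0],
  ],
)

```text
clock: 7.58
ee_pos: [512.6, 59.3, 48.0]
ee_rot: [-0.067, 0.998, 0.001, 0.0]
contact_force: [-0.7, 7.4, 4.5]
gripper_width: 15.1
finger_force: 60.0
```

```bash
python3 - <<'E'
from h import *
s=r.sense();h=s['ee_pos'][:2];print(h,R.from_quat(s['ee_rot']).as_matrix()[:,1],s['contact_force'],s['wrist_torque'])
q=np.array([549.244,-209.463]);t=np.radians(-82.36);u=np.array([np.cos(t),np.sin(t)]);n=np.array([-u[1],u[0]]);print((h-q)@u+150,(h-q)@n)
im=save('top','top3')[:,:,::-1]
cv2.imwrite('pics/c4.png',cv2.resize(im[145:245,205:365],None,fx=5,fy=5,interpolation=cv2.INTER_CUBIC))
E
```

```text
[512.57911698  59.27834036] [-0.1327163   0.99115159  0.00221675] [-0.6684749   7.42268121  4.46870327] [ 0.90747431 -0.03278022  0.12290822]
-121.23025039052874 -0.6106879738736104
```

View pics/c4.png

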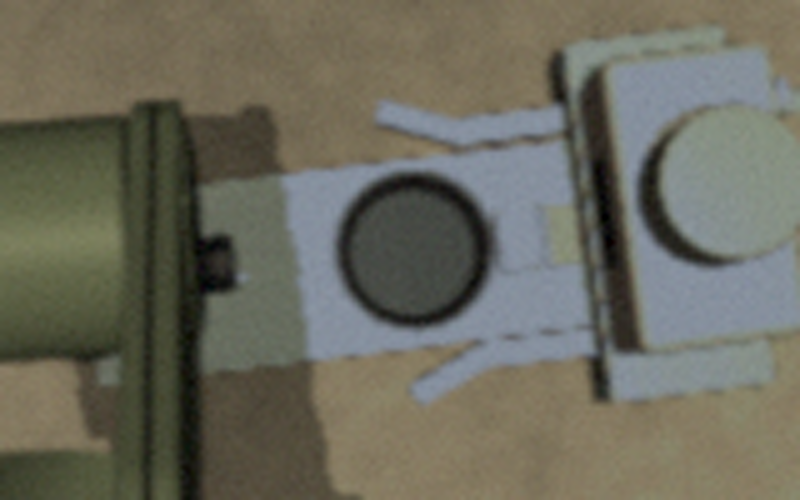

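The sled is straight between the rails, with its nose at the bridge at about (585,235) and no side force. I'll push on quickly to about x=-50, then go slowly.

play_rows(
  jaw=[-1,-1,-1,-1,-1],
  delta_pos=[
    [0,-5,0],
    [0,-6,0],
    [0,-6,0],
    [0,-6,0],
    [0,-6,0],
  ],
  dr=[
    [0,0,0],
    [0,0,0],
    [0,0,0],
    [0,0,0],
    [0,0,0],
  ],
)

```text
clock: 8.25
ee_pos: [516.5, 30.6, 48.0]
ee_rot: [-0.067, 0.998, 0.001, 0.0]
contact_force: [-0.9, 7.9, 5.5]
gripper_width: 15.6
finger_force: 60.0
```

play_rows(
  jaw=[-1,-1,-1,-1,-1],
  delta_pos=[
    [0,-6,0],
    [0,-6,0],
    [0,-6,0],
    [0,-6,0],
    [0,-5,0],
  ],
  dr=[
    [0,0,0],
    [0,0,0],
    [0,0,0],
    [0,0,0],
    [0,0,0],
  ],
)

```text
clock: 8.88
ee_pos: [520.3, 1.9, 48.0]
ee_rot: [-0.067, 0.998, 0.001, 0.0]
contact_force: [0.7, 7.6, 5.8]
gripper_width: 15.1
finger_force: 60.1
```

play_rows(
  jaw=[-1,-1,-1,-1,-1],
  delta_pos=[
    [0,-3,0],
    [0,-2,0],
    [0,-2,0],
    [0,-2,0],
    [0,-2,0],
  ],
  dr=[
    [0,0,0],
    [0,0,0],
    [0,0,0],
    [0,0,0],
    [0,0,0],
  ],
)

```text
clock: 9.5
ee_pos: [521.8, -8.9, 48.0]
ee_rot: [-0.067, 0.998, 0.001, -0.0]
contact_force: [-0.1, 8.8, 5.8]
gripper_width: 15.4
finger_force: 60.0
```

play_rows(
  jaw=[-1,-1,-1,-1],
  delta_pos=[
    [0,-1.5,0],
    [0,-1.5,0],
    [0,-1.5,0],
    [0,-1.5,0],
  ],
  dr=[
    [0,0,0],
    [0,0,0],
    [0,0,0],
    [0,0,0],
  ],
)

```text
clock: 10.0
ee_pos: [522.6, -14.8, 48.0]
ee_rot: [-0.067, 0.998, 0.001, 0.0]
contact_force: [-0.6, 8.7, 6.1]
gripper_width: 15.4
finger_force: 60.1
```

play_rows(
  jaw=[-1,-1,-1,-1],
  delta_pos=[
    [0,-1,0],
    [0,-1,0],
    [0,-1,0],
    [0,-1,0],
  ],
  dr=[
    [0,0,0],
    [0,0,0],
    [0,0,0],
    [0,0,0],
  ],
)

```text
clock: 10.5
ee_pos: [523.1, -18.7, 48.0]
ee_rot: [-0.067, 0.998, 0.001, -0.0]
contact_force: [0.5, 8.8, 5.4]
gripper_width: 15.1
finger_force: 60.1
```

play_rows(
  jaw=[-1,-1,-1,-1],
  delta_pos=[
    [0,-1,0],
    [0,-1,0],
    [0,-1,0],
    [0,-1,0],
  ],
  dr=[
    [0,0,0],
    [0,0,0],
    [0,0,0],
    [0,0,0],
  ],
)

```text
clock: 11.0
ee_pos: [523.6, -22.7, 48.0]
ee_rot: [-0.067, 0.998, 0.001, -0.0]
contact_force: [-0.3, 8.9, 5.9]
gripper_width: 15.1
finger_force: 60.1
```

play_rows(
  jaw=[-1,-1,-1,-1],
  delta_pos=[
    [0,-1,0],
    [0,-1,0],
    [0,-1,0],
    [0,-1,0],
  ],
  dr=[
    [0,0,0],
    [0,0,0],
    [0,0,0],
    [0,0,0],
  ],
)

```text
clock: 11.5
ee_pos: [524.2, -26.6, 48.0]
ee_rot: [-0.067, 0.998, 0.001, -0.0]
contact_force: [-0.2, 8.7, 5.1]
gripper_width: 15.1
finger_force: 60.1
```

play_rows(
  jaw=[-1,-1,-1],
  delta_pos=[
    [0,-1,0],
    [0,-1,0],
    [0,-1,0],
  ],
  dr=[
    [0,0,0],
    [0,0,0],
    [0,0,0],
  ],
)

```text
clock: 11.88
ee_pos: [524.6, -29.6, 48.0]
ee_rot: [-0.067, 0.998, 0.001, -0.0]
contact_force: [-1.0, 7.8, 6.4]
gripper_width: 15.1
finger_force: 60.1
```

play_rows(
  jaw=[-1,-1,-1],
  delta_pos=[
    [0,-1,0],
    [0,-1,0],
    [0,-1,0],
  ],
  dr=[
    [0,0,0],
    [0,0,0],
    [0,0,0],
  ],
)

```text
clock: 12.25
ee_pos: [524.9, -32.5, 48.0]
ee_rot: [-0.067, 0.998, 0.001, -0.0]
contact_force: [0.3, 9.0, 5.9]
gripper_width: 15.3
finger_force: 60.1
```

play_rows(
  jaw=[-1,-1,-1],
  delta_pos=[
    [0,-1,0],
    [0,-1,0],
    [0,-1,0],
  ],
  dr=[
    [0,0,0],
    [0,0,0],
    [0,0,0],
  ],
)

```text
clock: 12.62
ee_pos: [525.4, -35.5, 48.0]
ee_rot: [-0.067, 0.998, 0.001, -0.0]
contact_force: [-0.1, 8.4, 6.0]
gripper_width: 15.2
finger_force: 60.1
```

play_rows(
  jaw=[-1,-1,-1],
  delta_pos=[
    [0,-1,0],
    [0,-1,0],
    [0,-1,0],
  ],
  dr=[
    [0,0,0],
    [0,0,0],
    [0,0,0],
  ],
)

```text
clock: 13.0
ee_pos: [525.8, -38.5, 48.0]
ee_rot: [-0.067, 0.998, 0.001, -0.0]
contact_force: [-0.6, 8.1, 5.7]
gripper_width: 15.5
finger_force: 60.1
```

play_rows(
  jaw=[-1,-1,-1],
  delta_pos=[
    [0,-1,0],
    [0,-1,0],
    [0,-1,0],
  ],
  dr=[
    [0,0,0],
    [0,0,0],
    [0,0,0],
  ],
)

```text
clock: 13.38
ee_pos: [526.2, -41.4, 48.0]
ee_rot: [-0.067, 0.998, 0.001, -0.0]
contact_force: [0.5, 8.5, 6.0]
gripper_width: 15.2
finger_force: 60.1
```

play_rows(
  jaw=[-1,-1,-1],
  delta_pos=[
    [0,-1,0],
    [0,-1,0],
    [0,-1,0],
  ],
  dr=[
    [0,0,0],
    [0,0,0],
    [0,0,0],
  ],
)

```text
clock: 13.75
ee_pos: [526.6, -44.4, 48.0]
ee_rot: [-0.067, 0.998, 0.001, -0.0]
contact_force: [-0.5, 8.6, 5.8]
gripper_width: 15.1
finger_force: 60.1
```

play_rows(
  jaw=[-1,-1,-1],
  delta_pos=[
    [0,-1,0],
    [0,-1,0],
    [0,-1,0],
  ],
  dr=[
    [0,0,0],
    [0,0,0],
    [0,0,0],
  ],
)

```text
clock: 14.12
ee_pos: [526.7, -46.2, 48.0]
ee_rot: [-0.067, 0.998, 0.002, -0.0]
contact_force: [-1.1, 15.3, 6.5]
gripper_width: 15.4
finger_force: 60.1
```

```bash
python3 - <<'E'
from h import *
im=save('scene','sc2')[:,:,::-1]; im2=save('top','top4')[:,:,::-1]
a=cv2.resize(im[180:310,140:270],(400,400),interpolation=cv2.INTER_CUBIC); b=cv2.resize(im2[145:235,305:405],(400,360),interpolation=cv2.INTER_CUBIC)
b=cv2.copyMakeBorder(b,0,40,0,0,0); cv2.imwrite('pics/c5.png',np.hstack([a,b]))
E
```

```text
(no output)
```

View pics/c5.png

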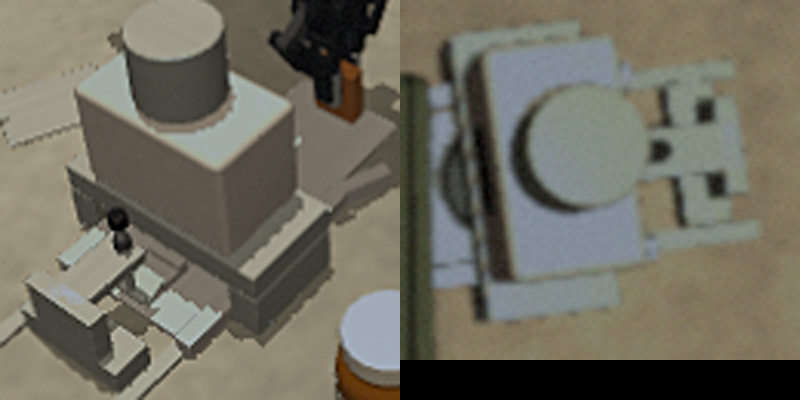

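The scene crop shows the sled's nose under the catch, with the knob at crop (118,220). The push has grown by about 7 N, so the cam has met the foot. I'll continue in small steps.

play_rows(
  jaw=[-1,-1],
  delta_pos=[
    [0,-0.5,0],
    [0,-0.5,0],
  ],
  dr=[
    [0,0,0],
    [0,0,0],
  ],
)

```text
clock: 14.48
ee_pos: [526.8, -47.0, 48.0]
ee_rot: [-0.067, 0.998, 0.002, -0.0]
contact_force: [-0.4, 13.8, 7.4]
gripper_width: 15.3
finger_force: 60.1
```

play_rows(
  jaw=[-1,-1],
  delta_pos=[
    [0,-0.5,0],
    [0,-0.5,0],
  ],
  dr=[
    [0,0,0],
    [0,0,0],
  ],
)

```text
clock: 14.72
ee_pos: [526.9, -48.0, 48.0]
ee_rot: [-0.067, 0.998, 0.002, -0.0]
contact_force: [0.2, 15.0, 6.5]
gripper_width: 15.1
finger_force: 60.2
```

play_rows(
  jaw=[-1,-1,-1,-1],
  delta_pos=[
    [0,-0.8,0],
    [0,-0.8,0],
    [0,-0.8,0],
    [0,-0.8,0],
  ],
  dr=[
    [0,0,0],
    [0,0,0],
    [0,0,0],
    [0,0,0],
  ],
)

```text
clock: 15.22
ee_pos: [527.3, -51.0, 48.0]
ee_rot: [-0.067, 0.998, 0.002, -0.0]
contact_force: [0.2, 14.5, 7.6]
gripper_width: 14.8
finger_force: 60.2
```

play_rows(
  jaw=[-1,-1,-1,-1],
  delta_pos=[
    [0,-0.8,0],
    [0,-0.8,0],
    [0,-0.8,0],
    [0,-0.8,0],
  ],
  dr=[
    [0,0,0],
    [0,0,0],
    [0,0,0],
    [0,0,0],
  ],
)

```text
clock: 15.72
ee_pos: [527.7, -54.0, 48.0]
ee_rot: [-0.067, 0.998, 0.002, -0.0]
contact_force: [-0.6, 16.6, 7.3]
gripper_width: 15.5
finger_force: 60.2
```

play_rows(
  jaw=[-1,-1,-1,-1],
  delta_pos=[
    [0,-0.8,0],
    [0,-0.8,0],
    [0,-0.8,0],
    [0,-0.8,0],
  ],
  dr=[
    [0,0,0],
    [0,0,0],
    [0,0,0],
    [0,0,0],
  ],
)

```text
clock: 16.23
ee_pos: [528.1, -57.1, 48.0]
ee_rot: [-0.067, 0.998, 0.003, -0.0]
contact_force: [-0.8, 16.2, 8.4]
gripper_width: 15.3
finger_force: 60.2
```

play_rows(
  jaw=[-1,-1,-1],
  delta_pos=[
    [0,-0.8,0],
    [0,-0.8,0],
    [0,-0.8,0],
  ],
  dr=[
    [0,0,0],
    [0,0,0],
    [0,0,0],
  ],
)

```text
clock: 16.6
ee_pos: [528.4, -59.4, 48.0]
ee_rot: [-0.067, 0.998, 0.003, -0.0]
contact_force: [-0.7, 16.6, 7.8]
gripper_width: 15.1
finger_force: 60.3
```

play_rows(
  jaw=[-1,-1,-1],
  delta_pos=[
    [0,-0.7,0],
    [0,-0.7,0],
    [0,-0.7,0],
  ],
  dr=[
    [0,0,0],
    [0,0,0],
    [0,0,0],
  ],
)

```text
clock: 16.98
ee_pos: [528.9, -62.2, 48.0]
ee_rot: [-0.067, 0.998, 0.002, -0.0]
contact_force: [0.2, 13.9, 7.0]
gripper_width: 15.3
finger_force: 60.3
```

play_rows(
  jaw=[-1,-1],
  delta_pos=[
    [0,-0.6,0],
    [0,-0.6,0],
  ],
  dr=[
    [0,0,0],
    [0,0,0],
  ],
)

```text
clock: 17.23
ee_pos: [529.0, -63.5, 48.0]
ee_rot: [-0.067, 0.998, 0.002, -0.0]
contact_force: [0.6, 12.8, 6.4]
gripper_width: 15.3
finger_force: 60.3
```

play_rows(
  jaw=[-1,-1],
  delta_pos=[
    [0,-0.5,0],
    [0,-0.5,0],
  ],
  dr=[
    [0,0,0],
    [0,0,0],
  ],
)

```text
clock: 17.48
ee_pos: [529.2, -64.5, 48.0]
ee_rot: [-0.067, 0.998, 0.002, -0.0]
contact_force: [-0.6, 12.6, 6.8]
gripper_width: 14.9
finger_force: 60.3
```

play_rows(
  jaw=[-1,-1],
  delta_pos=[
    [0,-0.5,0],
    [0,-0.5,0],
  ],
  dr=[
    [0,0,0],
    [0,0,0],
  ],
)

```text
clock: 17.73
ee_pos: [529.4, -65.8, 48.0]
ee_rot: [-0.067, 0.998, 0.002, -0.0]
contact_force: [-1.5, 12.2, 7.0]
gripper_width: 15.4
finger_force: 60.3
```

play_rows(
  jaw=[-1,-1],
  delta_pos=[
    [0,-0.5,0],
    [0,-0.5,0],
  ],
  dr=[
    [0,0,0],
    [0,0,0],
  ],
)

```text
clock: 17.98
ee_pos: [529.6, -67.0, 48.0]
ee_rot: [-0.067, 0.998, 0.002, -0.0]
contact_force: [0.6, 9.9, 6.0]
gripper_width: 14.8
finger_force: 60.2
```

play_rows(
  jaw=[-1,-1],
  delta_pos=[
    [0,-0.5,0],
    [0,-0.4,0],
  ],
  dr=[
    [0,0,0],
    [0,0,0],
  ],
)

```text
clock: 18.23
ee_pos: [529.7, -68.1, 48.0]
ee_rot: [-0.067, 0.998, 0.002, -0.0]
contact_force: [-0.0, 10.8, 7.2]
gripper_width: 15.2
finger_force: 60.2
```

play_rows(
  jaw=[-1,-1],
  delta_pos=[
    [0,-0.5,0],
    [0,-0.4,0],
  ],
  dr=[
    [0,0,0],
    [0,0,0],
  ],
)

```text
clock: 18.48
ee_pos: [529.8, -68.5, 48.0]
ee_rot: [-0.067, 0.998, 0.002, -0.0]
contact_force: [-0.1, 12.1, 7.1]
gripper_width: 15.1
finger_force: 60.2
```

```bash
python3 - <<'E'
from h import *
im=save('scene','sc3')[:,:,::-1]; im0=cv2.imread('pics/scene1.png'); im1=cv2.imread('pics/sc2.png')
c=lambda i:cv2.resize(i[225:300,150:220],(266,285),interpolation=cv2.INTER_CUBIC)
cv2.imwrite('pics/c6.png',np.hstack([c(im0),c(im1),c(im)]))
s=r.sense(); print(s['ee_pos'],s['contact_force'])
E
```

```text
[529.79648276 -68.50515057  47.99269546] [ 0.15173359 11.1403547   6.83066097]
```

View pics/c6.png

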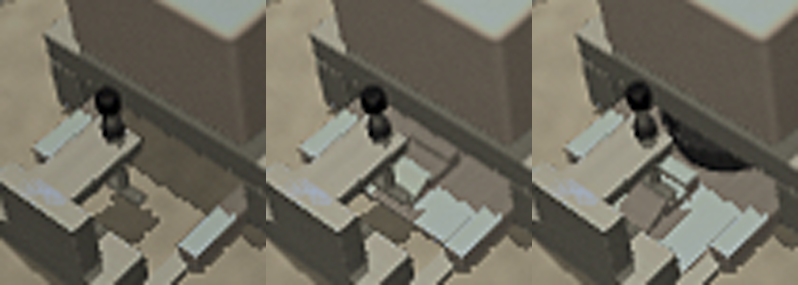

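```bash
python3 - <<'E'
from h import *
for n in ['scene1','sc2','sc3']:
    g=cv2.imread(f'pics/{n}.png').astype(float).sum(2)[243:262,168:190]
    g=g[:10]; w=np.clip(120-g,0,None); i,j=np.mgrid[243:253,168:190]; print(n,(w*i).sum()/w.sum(),(w*j).sum()/w.sum())
    t=cv2.imread(f'pics/{n}.png'); a=cv2.imread('pics/scene1.png')[244:258,172:188]
    up=lambda x:cv2.resize(x,None,fx=8,fy=8,interpolation=cv2.INTER_CUBIC)
    R_=cv2.matchTemplate(up(t[236:264,166:194]),up(a),cv2.TM_CCOEFF_NORMED); print(cv2.minMaxLoc(R_)[3],cv2.minMaxLoc(R_)[1])
P=lambda z:proj('scene',[549.2+.133*61,-209.5-.991*70,z]); print(P(70),P(74),P(79))
E
```

```text
scene1 250.440133037694 177.74057649667407
(48, 64) 0.9987055063247681
sc2 250.4241935483871 177.74086021505377
(48, 63) 0.9416316747665405
sc3 250.0392156862745 177.61785565289946
(48, 59) 0.8450519442558289
[176.95113799 255.57888006] [176.67386211 254.24037573] [176.32482429 252.55451458]
```

```bash
python3 - <<'E'
from h import *
up=lambda x:cv2.resize(x,None,fx=10,fy=10,interpolation=cv2.INTER_CUBIC)
for n in ['scene1','sc2','sc3']:
    g=cv2.imread(f'pics/{n}.png').astype(float).sum(2)
    for c in (177,178,179):
        col=g[240:252,c]; k=np.argmax(col<200); print(n,c,round(240+k-1+(col[k-1]-200)/(col[k-1]-col[k]),2),end=' | ')
    print(g[242:262,178].astype(int))
E
```

```text
scene1 177 243.67 | scene1 178 244.48 | scene1 179 245.15 | [247 283 225 173 183 144  66  51  82 121  73  14   1  90 194 201 143  92
  66  77]
sc2 177 243.98 | sc2 178 244.87 | sc2 179 245.94 | [267 299 239 194 204 134  50  71  91 123  72   0   0 146 218 212 157  96
  68  82]
sc3 177 245.03 | sc3 178 244.94 | sc3 179 245.33 | [266 302 244 197 125  40  76 105 105  59   6   1 151 205 223 219 154  99
  71  82]
```

The knob rose by about 1.3 px, or roughly 4 mm. With the push easing at the click, that means the catch is in the notch. I'll relax the push, open, and rise.

play_rows(
  jaw=[-1,-1,-0.3,0.1,0.1],
  delta_pos=[
    [0,0.4,0],
    [0,0.4,0],
    [0,0,0],
    [0,0,0],
    [0,0,0],
  ],
  dr=[
    [0,0,0],
    [0,0,0],
    [0,0,0],
    [0,0,0],
    [0,0,0],
  ],
)

```text
clock: 19.15
ee_pos: [529.5, -70.4, 47.3]
ee_rot: [-0.067, 0.998, 0.0, -0.0]
contact_force: [-0.1, -0.2, -0.1]
gripper_width: 47.1
finger_force: 0.0
```

play_rows(
  jaw=[0.1,0.1,0.1,0.1,0.1],
  delta_pos=[
    [0,0,-5],
    [0,0,-20],
    [0,0,-30],
    [0,0,-30],
    [0,0,0],
  ],
  dr=[
    [0,0,0],
    [0,0,0],
    [0,0,0],
    [0,0,0],
    [0,0,0],
  ],
)

```text
clock: 19.77
ee_pos: [531.4, -70.6, 135.2]
ee_rot: [-0.067, 0.998, -0.001, 0.003]
contact_force: [0.1, -0.5, 1.1]
gripper_width: 47.1
finger_force: 0.0
```

```bash
python3 - <<'E'
from h import *
im=save('scene','sc4')[:,:,::-1]; s=r.sense(); print(s['ee_pos'],s['contact_force'],s['gripper_width'])
for n in ['sc3','sc4']: print(cv2.imread(f'pics/{n}.png').astype(int).sum(2)[242:262,178])
a=cv2.imread('pics/sc3.png')[225:300,150:220].astype(int);b=cv2.imread('pics/sc4.png')[225:300,150:220].astype(int); print(abs(a-b).mean(),abs(a-b).max())
E
```

```text
[530.23931009 -70.35995364 133.56334775] [ 0.04060532 -0.01342417  0.72612606] 46.68881677015508
[266 302 244 197 125  40  76 105 105  59   6   1 151 205 223 219 154  99
  71  82]
[274 299 245 194 124  55  79 112  90  17   4   7 139 205 213 210 161  96
  60  88]
1.227047619047619 30
```

```bash
python3 -c "
from workcell import r; print(r.sign_off())"
```

```text
the job is handed in; nothing more can be done
None
```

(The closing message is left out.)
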